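# Set up the belt punching station

### The job

Set up the belt punching station on the bench: with a fingertip, push the arms of the four-armed punch turret round until the punch with the widest head stands centred over the round brass pad, and only then push the swinging strap stop clockwise (seen from above) until it rests fully against its stop post. Push gently and take hold of nothing; leave the hammer, the hand punch, the rivet setter and the steel-topped block where they are.

Things in the scene. Friction and masses are not known exactly. Their poses are not given: they have to be found in the camera images.
- station: punching station, fixed to the bench: grey base plate 220 x 330 x 12 mm, from x -110 to 110 and y -220 to 110 mm. Origin on the bench under the turret's axis; z up. On it: the turret; the anvil block (64 x 56 mm, top at 52 mm) at x -62, y 0; the strap stop, pivoted at x 20, y -190; its slim round stop post (12 mm thick, 64 mm high) at x -45, y -176
- turret (a joint): rotation of the four-armed punch turret about its vertical axis (rad, counter-clockwise from above positive). 0, or any whole turn (6.283), is the widest punch exactly over the pad. Turns either way without stops, with light friction (about 0.2 N m), and stays where it is left
- turret_axis (a point): point on the turret's axis at the height of the arms' tops (102 mm). Hub 48 mm across, its cap up to 112 mm. Four plain steel arms 90 degrees apart, bars 16 mm wide from height 86 to 102 mm, reach 110 mm from the axis; their outer 28 mm is bare, with nothing under it down to height 60 mm
- wide_punch (a point): foot of the widest punch head, on its arm's top face, 62 mm from the axis. Each arm carries at 62 mm a round dark punch: a head standing 18 mm above the arm (to 120 mm) and a tube hanging 22 mm below. Head diameters: 40 mm (the wanted one), then counter-clockwise from above 16, 24, 12 mm
- pad (a point): centre of the top of the round brass pad, 40 mm across, at height 56 mm, 62 mm from the turret's axis; the widest punch's tube is 30 mm across and passes 8 mm above it
- strap_stop (a joint): swing of the strap stop about its vertical pivot (rad, clockwise from above positive): 0 points along the station's -y, away from the turret; 1.571 points along the station's -x, where it meets its stop post. An aluminium bar 16 mm wide, reaching 97 mm from the pivot, between heights 49 and 69 mm; light friction (about 0.1 N m), stays where it is left
- stop_pin (a point): top (height 105 mm) of the upright round steel pin on the strap stop, 12 mm thick, standing 36 mm above the bar and 75 mm from the pivot: push the strap stop here
- stop_pivot (a point): point on the strap stop's pivot axis, at the height of the pin's top (105 mm)
- hammer: loose hammer lying on the bench on the +y side of the station; origin under it. To be left alone
- arch_punch: loose steel hand punch, 125 mm long and 24 mm thick, lying on the bench on the -x side of the station; origin under its middle. To be left alone
- setter: loose rivet setter, a steel pin 24 mm across and 68 mm tall standing upright on the bench near the station's -x, +y corner; origin under it. To be left alone
- block: loose wooden block with a steel top, 90 x 90 x 60 mm, on the bench beyond the station's -y end; origin under its middle. To be left alone

How it is judged:
By the outcome, as a careful person would: the job done as asked, in the order asked, and still so for the second after the job is handed in, with the robot touching nothing.
It also fails if it takes over 64 s, if anything falls off the work surface, if the arm or the gripper's body presses on something with over 40 N, if the wrist force passes 120 N, or if a joint passes its speed limit or range.

### The arm

A 6-joint arm with a two-finger parallel gripper is mounted at the origin on the work surface. World frame = base frame: x ahead of the robot, y to its left, z up, the work surface at z = 0. Lengths are in m, angles in rad, forces in N, time in s.
With the tool pointing down it reaches from about 0.225 to 0.725 m from the base axis. Payload 3.1 kg.
Tool frame: the origin (TCP) lies at the very end of the fingers, on their centre line; the grasp point (between the pads) lies 19 mm behind it (pinch_z is the distance from the TCP to the grasp point, in m); z points along the fingers, y is the direction in which the jaws open and shut (so a half turn about z gives the same grasp; the last joint's range is limited). The gripper opens to 85 mm and grips with 20 to 120 N. Pads are 22 mm wide; open, the fingers measure 114 mm over their backs; the gripper's body (76 mm by 85 mm) begins 54 mm behind the grasp point. The pads swing forward as they close: fully open they stand 13 mm farther back than shut.
Start: joints at [1.038, 0.048, 0.099, 1.622, 0, 1.443], TCP at [0.207, 0.483, 0.231] pointing down, gripper open.
Joint ranges: [-2.91, 2.91], [-0.99, 1.94], [-1.21, 1.42], [-2.12, 2.29], [-1.49, 1.47], [-3.14, 3.14]. Speed limits (rad/s): [2.79, 2.79, 3.14, 3.14, 3.14, 3.14].

### API

Orientations are given as a unit quaternion [w, x, y, z].
In Python, from rig import get_state, read_camera, camera_info, job_done, spot_in, silhouettes, mark_of, pinch_z gives the robot as it stands. The module is installed in compiled form; this text tells all that it offers.
- The arm moves only by the tool drive_tool, never from a script. Its argument "series" is one flat list of numbers, 5 for each row, row after row: the opening, from 0 (shut) to 1 (fully open), then the shift along the tool's x, y, z in cm, then the turn about the tool's z in degrees. In form: [claw, dx, dy, dz, yaw, claw, dx, dy, dz, yaw, ...]. A call has 1 to 12 rows; each row is the pose to reach, as a shift and turn from the pose commanded when the call began, along the tool's axes at that moment; what a row does not reach only later rows make up. A row lasts 1/8 s, in which the tool goes at most 62.5 mm and 10.7 degrees, less where a joint would pass 70% of its speed; a pose out of reach is approached as far as the arm can. A call with a gripper value outside its range is refused whole. The fingers move at their own pace and stop on an object; the grip force is fixed at half the most. Time passes only in rows, so rows that repeat a pose let the fingers close. It gives the time, the measured TCP pose, the force and the opening at its end, in the units of the state.
- get_state(): the state, without advancing time (a new reading comes with each control period).
- read_camera(name): name is "side" or "top" or "wrist"; returns the picture (384x512x3 uint8, red, green, blue); there is no depth.
- camera_info(name): a dict with "intrinsics" (3x3 intrinsics, pixels), "xyz" and "attitude" of the camera in the world; the wrist camera has in their place "mount" (4x4, takes a point from camera to tool coordinates, whose origin is the TCP and whose axes are the flange's). Camera axes: x right, y down, z forward; pixel columns grow to the right and rows downward; lengths in m; the calibration is good to about 2 mm. A picture is of the moment at which its call begins: read the wrist's pose just before it. camera_info takes no time and is no camera call.
- job_done(): hands the job in, once; it reports no verdict.
Trained networks look in the newest picture that a camera, given by its name, has taken for a name from the list of things; names that differ only in an ending like _2 or _b are one class to them, and where a whole thing is asked for, a point or a joint stands for the part that bears it (a point fixed in the world has none). Each returns a list of dicts, best first, with "score" (0 to 1); they miss things now and then, are a little off and sometimes report something else, mostly with a low value. They report only what shows in the picture. A call takes as long as a camera call.
- spot_in(camera, name): "pixel" ([column, row] in pixels, amid what is visible of it).
- silhouettes(camera, name): "pixels" (384x512 bool, what is visible of it) and "pixel" ([column, row] in pixels, amid what is visible of it).
- mark_of(camera, name): "pixel" ([column, row] in pixels: a listed point, or the origin of a listed thing).
The state is a dict: "t": time; "qpos": joint angles; "joint_vel": joint speeds; "joint_efforts": joint torques, N m; "position": TCP position; "ee_rot": TCP orientation; "wrist_force": force on the tool from outside, world axes, zero at the start; "ft_torque": the same for the moment, N m; "opening": finger opening in m.
Only numpy, scipy, OpenCV 4.12 (cv2) and the standard library are available. Lean on these libraries where they do the work, as an engineer would, in place of code of your own. Each camera call takes 0.05 s, during which the arm holds its last target.

## Working session

There is one attempt and no reset: what is moved stays moved. The work goes in short steps, Python scripts to look and compute and a tool call to move; the robot and the scene stay as the last step left them, time stands still between calls to the robot, and variables do not carry over. Pictures are saved under pics/ and viewed, and the job is handed in when it is done.

Besides the shell and the picture viewer there is one more tool, called after "Request:" as name(argument=value, ...), one argument or row to a line, values as JSON. drive_tool: Moves the arm, as the interface text tells. Its arguments: {"type":"object","properties":{"series":{"type":"array"}},"required":["series"]}

```bash
mkdir -p pics
python3 - <<'E'
from rig import *
import cv2,numpy as np
s=get_state();print(s['t'],s['position'],s['ee_rot'],s['opening'])
for c in ['top','side','wrist']:
    im=read_camera(c);cv2.imwrite(f'pics/{c}0.png',im[:,:,::-1])
    i=camera_info(c);print(c,i)
    for n in ['station','turret_axis','wide_punch','pad','stop_pin','stop_pivot','hammer','arch_punch','setter','block']:
        r=mark_of(c,n);print(n,[(np.round(q['pixel'],1).tolist(),round(q['score'],2)) for q in r[:3]])
print(get_state()['t'])
E
```

```text
0.0 [0.20647597 0.48203205 0.23012871] [-3.80429700e-04  2.01050866e-01  9.79580111e-01 -1.10053086e-03] 0.08515665779089897
top {'intrinsics': array([[491.57781632,   0.        , 252.38768894],
       [  0.        , 491.57781632, 197.02084648],
       [  0.        ,   0.        ,   1.        ]]), 'xyz': array([0.37330965, 0.02731986, 1.31096594]), 'attitude': array([ 0.04419237, -0.69856768,  0.71288018, -0.04303584])}
station [([201.5, 187.4], 0.68)]
turret_axis [([195.7, 180.5], 0.7)]
wide_punch [([172.8, 190.3], 0.8)]
pad [([200.9, 208.1], 0.93)]
stop_pin [([298.1, 153.3], 0.61)]
stop_pivot [([269.8, 158.3], 0.88)]
hammer [([128.9, 212.8], 0.58)]
arch_punch [([227.7, 242.0], 0.6)]
setter [([178.4, 253.7], 0.49)]
block [([338.0, 176.0], 0.65)]
side {'intrinsics': array([[415.21940107,   0.        , 246.13552494],
       [  0.        , 415.21940107, 188.83738274],
       [  0.        ,   0.        ,   1.        ]]), 'xyz': array([ 0.23150549, -0.63806001,  0.68281406]), 'attitude': array([-0.42928102,  0.87993525, -0.18032313,  0.09442102])}
station [([236.9, 190.5], 0.78)]
turret_
[... 383 characters left out ...]

block [([321.5, 293.2], 0.74)]
wrist {'intrinsics': array([[297.24321627,   0.        , 260.24181707],
       [  0.        , 297.24321627, 189.25838814],
       [  0.        ,   0.        ,   1.        ]]), 'mount': array([[ 5.08611978e-04, -9.56437170e-01, -2.91937804e-01,
         7.46036952e-02],
       [ 9.99999803e-01,  5.93868503e-04, -2.03420152e-04,
         8.13215462e-04],
       [ 3.67931261e-04, -2.91937643e-01,  9.56437283e-01,
        -1.42599997e-01],
       [ 0.00000000e+00,  0.00000000e+00,  0.00000000e+00,
         1.00000000e+00]])}
station []
turret_axis []
wide_punch []
pad []
stop_pin []
stop_pivot []
hammer []
arch_punch [([90.9, 373.2], 0.73)]
setter []
block []
1.65
```

Run:
```python
import cv2
a=cv2.imread('pics/top0.png')[110:290,100:380];cv2.imwrite('pics/t0c.png',cv2.resize(a,(0,0),fx=2.8,fy=2.8,interpolation=2))
a=cv2.imread('pics/side0.png')[110:340,130:400];cv2.imwrite('pics/s0c.png',cv2.resize(a,(0,0),fx=2.6,fy=2.6,interpolation=2))
```

```text
(no output)
```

View pics/t0c.png

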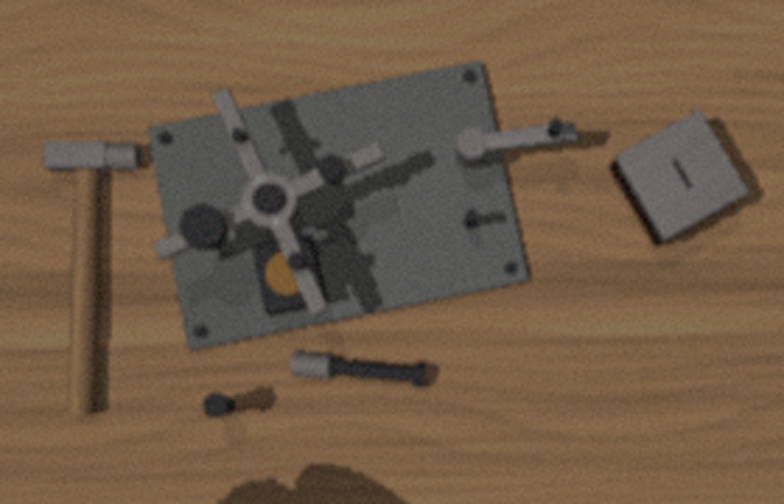

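View pics/s0c.png

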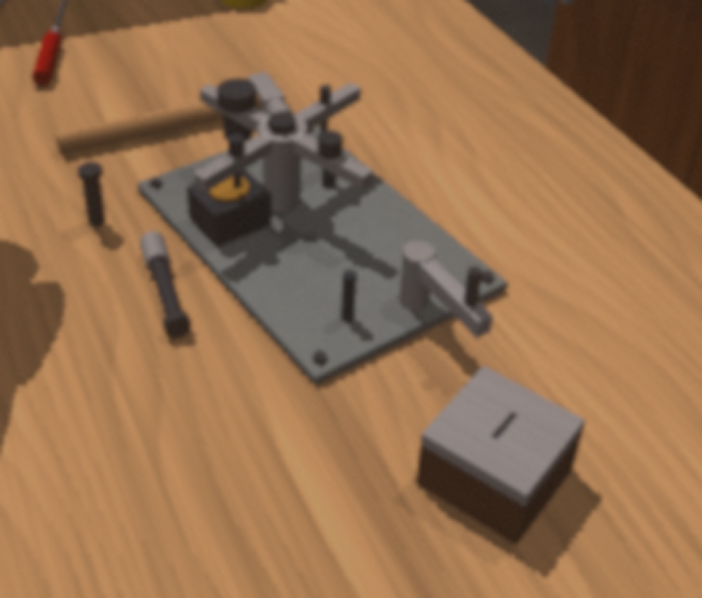

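```bash
cat > h.py <<'E'
from rig import *
import numpy as np,cv2
from scipy.spatial.transform import Rotation as R
from scipy.optimize import least_squares
def q2R(q): return R.from_quat([q[1],q[2],q[3],q[0]]).as_matrix()
def cam(c):
    i=camera_info(c);K=i['intrinsics']
    if 'mount' in i:
        s=get_state();T=np.eye(4);T[:3,:3]=q2R(s['ee_rot']);T[:3,3]=s['position'];M=T@i['mount'];return K,M[:3,:3],M[:3,3]
    return K,q2R(i['attitude']),np.array(i['xyz'])
def proj(c,P,C=None):
    K,Rm,t=C or cam(c);p=K@(Rm.T@(np.asarray(P)-t));return p[:2]/p[2]
def onz(c,px,z,C=None):
    K,Rm,t=C or cam(c);d=Rm@np.linalg.inv(K)@np.array([px[0],px[1],1]);return t+d*(z-t[2])/d[2]
def st(p,X):
    x,y,a=X[:3];c,s=np.cos(a),np.sin(a);return np.array([x+c*p[0]-s*p[1],y+s*p[0]+c*p[1],p[2]])
def model(n,X):
    X=np.asarray(X)
    if n=='turret_axis': return st((0,0,.102),X)
    if n=='pad': return st((-.062,0,.056),X)
    if n=='stop_pivot': return st((.02,-.19,.105),X)
    if n=='wide_punch': a=np.pi+X[3];return st((.062*np.cos(a),.062*np.sin(a),.102),X)
    if n=='stop_pin': a=-np.pi/2-X[4];return st((.02+.075*np.cos(a),-.19+.075*np.sin(a),.105),X)
def fit(obs,X0,free=range(5)):
    free=list(free);X0=np.array(X0,float);C={c:cam(c) for c in {o[0] for o in obs}}
    def f(v):
        X=X0.copy();X[free]=v
        return np.concatenate([proj(c,model(n,X),C[c])-p for c,n,p in obs])
    r=least_squares(f,X0[free],loss='soft_l1',f_scale=2);X=X0.copy();X[free]=r.x
    return X,[(o[0],o[1],np.round(f(r.x)[2*i:2*i+2],1).tolist()) for i,o in enumerate(obs)]
E
python3 - <<'E'
from h import *
obs=[('top','turret_axis',[195.7,180.5]),('top','wide_punch',[172.8,190.3]),('top','pad',[200.9,208.1]),('top','stop_pin',[298.1,153.3]),('top','stop_pivot',[269.8,158.3]),
('side','turret_axis',[241.1,157.5]),('side','wide_punch',[222.7,148.2]),('side','pad',[217.9,182]),('side','stop_pin',[314.3,214.1]),('side','stop_pivot',[294.1,193.3])]
p0=onz('top',obs[0][2],.102);p1=onz('top',obs[4][2],.105);print(p0,p1)
d=p1-p0;yaw=np.arctan2(d[1],d[0])-np.arctan2(-.19,.02)
X,r=fit(obs,[p0[0],p0[1],yaw,-1.3,0]);print(X,np.degrees(X[2:]));[print(q) for q in r]
for n in ['turret_axis','wide_punch','pad','stop_pin','stop_pivot']:print(n,model(n,X))
for n,px,z in [('hammer',[128.9,212.8],0),('arch',[227.7,242],0),('setter',[178.4,253.7],0),('block',[338,176],0)]:print(n,onz('top',px,z))
E
```

```text
[0.56763812 0.16804561 0.102     ] [ 0.6194315  -0.01762702  0.105     ]
[ 0.56853835  0.16722498  0.17740455 -1.37107835  0.04196546] [ 10.16453192 -78.55700266   2.40444402]
('top', 'turret_axis', [0.3, -0.4])
('top', 'wide_punch', [0.1, -0.6])
('top', 'pad', [1.6, -1.7])
('top', 'stop_pin', [0.8, -0.5])
('top', 'stop_pivot', [-0.6, -0.9])
('side', 'turret_axis', [-2.2, 0.7])
('side', 'wide_punch', [-0.5, 0.5])
('side', 'pad', [0.3, -1.2])
('side', 'stop_pin', [-0.8, -0.9])
('side', 'stop_pivot', [-1.6, 0.8])
turret_axis [0.56853835 0.16722498 0.102     ]
wide_punch [0.54570705 0.22486812 0.102     ]
pad [0.50751144 0.1562835  0.056     ]
stop_pin [ 0.63188169 -0.09057663  0.105     ]
stop_pivot [ 0.62175479 -0.01626347  0.105     ]
hammer [0.50015851 0.3593884  0.        ]
arch [0.41688987 0.09584291 0.        ]
setter [0.38863289 0.22693795 0.        ]
block [ 0.58842873 -0.20445093  0.        ]
```

```bash
cat >> h.py <<'E'
X0=np.array([0.56853835,0.16722498,0.17740455,-1.37107835,0.04196546])
def rel(P,yaw):
    """world target + world heading(deg) of tool x -> dx,dy,dz cm, yaw deg"""
    s=get_state();Rm=q2R(s['ee_rot']);d=Rm.T@(np.array(P)-s['position'])*100
    h=np.degrees(np.arctan2(Rm[1,0],Rm[0,0]));w=(h-yaw+180)%360-180
    return np.round([*d,w],2).tolist()
def fing(th,gap,rho=.098,z=.076,half=.019,X=X0):
    a=np.radians(th);u=np.array([np.cos(a),np.sin(a)]);n=np.array([-u[1],u[0]])
    p=X[:2]+rho*u-(half+gap)*n;return [*p,z],th-90
E
python3 - <<'E'
from h import *
th=np.degrees(X0[2]+X0[3])+180+90;print(th)
p,y=fing(th,.015,z=.17);print(p,y,rel(p,y))
p,y=fing(th,.015);print(p,y,rel(p,y))
E
```

```text
201.6075291446569
[np.float64(0.46490460706785486), np.float64(0.16274755597785634), 0.17] 111.6075291446569 [-36.32, -19.23, 6.13, 45.2]
[np.float64(0.46490460706785486), np.float64(0.16274755597785634), 0.076] 111.6075291446569 [-36.32, -19.23, 15.53, 45.2]
```

Request:
drive_tool(
  series=[0,-6,-3.2,0,7.5,0,-12,-6.4,0,15,0,-18,-9.6,1,22.5,0,-24,-12.8,2,30,0,-30,-16,4,37.5,0,-36.3,-19.2,6,45.2,0,-36.3,-19.2,6,45.2,0,-36.3,-19.2,6,45.2,0,-36.3,-19.2,6,45.2,0,-36.3,-19.2,6,45.2],
)

```text
t: 2.9
position: [0.4645, 0.1641, 0.172]
ee_rot: [0.0, 0.561, 0.828, 0.0]
wrist_force: [-1.4, -0.0, 0.9]
opening: -0.0001
```

Run:
```python
from h import *
for c in ['top','side','wrist']:
    im=read_camera(c);im=im[90:310,100:380] if c!='wrist' else im
    cv2.imwrite(f'pics/{c}1.png',cv2.resize(im,(0,0),fx=1.5 if c=='wrist' else 2.6,fy=1.5 if c=='wrist' else 2.6)[:,:,::-1])
    for n in ['turret_axis','wide_punch','pad']:
        print(c,n,[(np.round(q['pixel'],1).tolist(),round(q['score'],2)) for q in mark_of(c,n)[:2]],proj(c,model(n,X0)))
s=get_state();print(s['position'],s['ee_rot'],s['qpos'])
p,y=fing(201.6,.015);print(rel(p,y))
```

```text
top turret_axis [([192.1, 181.1], 0.6)] [196.02739823 180.13603715]
top wide_punch [] [172.88223581 189.68820003]
top pad [([201.7, 206.3], 0.58), ([297.4, 154.5], 0.49)] [202.52088231 206.35126694]
side turret_axis [([237.5, 157.2], 0.58)] [238.85909211 158.18685632]
side wide_punch [([223.9, 152.0], 0.93)] [222.2067016  148.67876806]
side pad [([218.5, 180.0], 0.72)] [218.17498412 180.80370542]
wrist turret_axis [([381.8, 240.3], 0.67)] [383.73294233 243.71099245]
wrist wide_punch [([390.4, 165.5], 0.79)] [394.15862026 166.7731651 ]
wrist pad [([296.4, 205.8], 0.98)] [299.97675885 208.32665543]
[0.46479985 0.16311342 0.17127799] [-2.76098148e-05  5.62051731e-01  8.27102080e-01 -1.99319553e-05] [ 2.01264066e-01 -4.17702879e-02 -1.09953290e-01  1.50268042e+00
  1.17131381e-05  1.39499275e+00]
[-0.04, -0.0, 9.53, 0.0]
```

View pics/wrist1.png

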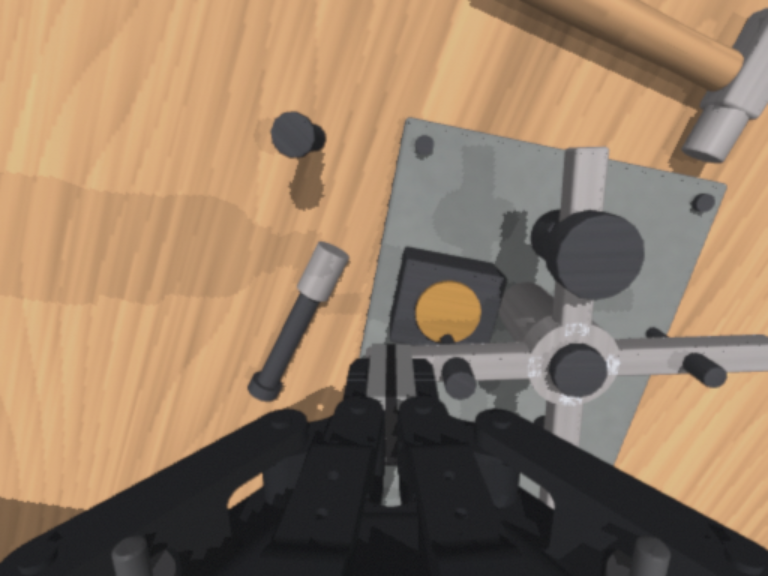

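View pics/side1.png

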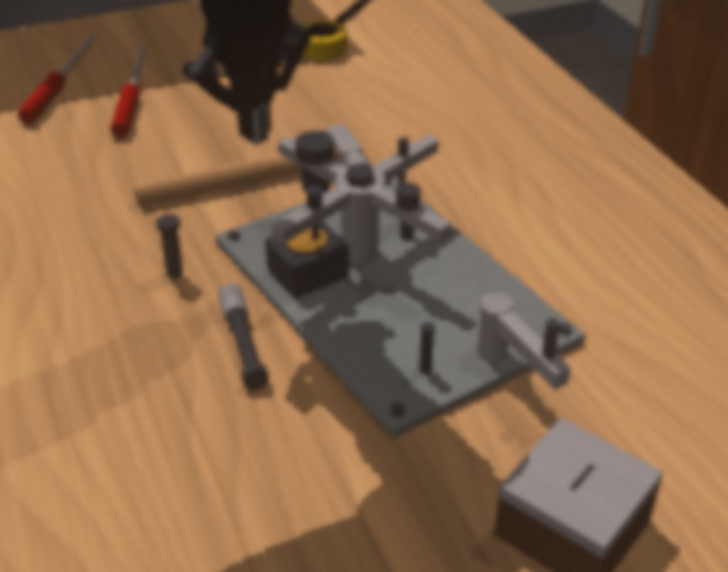

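Request:
drive_tool(
  series=[0,0,0,3,0,0,0,0,6,0,0,0,0,8.3,0,0,0,0,8.3,0,0,0,0,8.3,0],
)

```text
t: 4.12
position: [0.4654, 0.1632, 0.0893]
ee_rot: [0.0, 0.562, 0.827, 0.0]
wrist_force: [0.0, -0.2, -0.5]
opening: 0.0
```

Run:
```python
from h import *
s=get_state();print(s['t'],s['position'],s['wrist_force'])
print(rel(*fing(201.6,0,z=.088)))
for th in range(205,266,5): print(th,rel(*fing(th,0,z=.088)))
```

```text
4.125 [0.46540236 0.16320994 0.08927539] [ 0.00384403 -0.19373282 -0.47728103]
[-1.52, -0.06, 0.13, 0.0]
205 [-2.11, -0.16, 0.13, -3.4]
210 [-2.98, -0.24, 0.13, -8.4]
215 [-3.85, -0.24, 0.13, -13.4]
220 [-4.71, -0.16, 0.13, -18.4]
225 [-5.57, -0.01, 0.13, -23.4]
230 [-6.41, 0.21, 0.13, -28.4]
235 [-7.23, 0.51, 0.13, -33.4]
240 [-8.02, 0.88, 0.13, -38.4]
245 [-8.78, 1.31, 0.13, -43.4]
250 [-9.49, 1.81, 0.13, -48.4]
255 [-10.16, 2.37, 0.13, -53.4]
260 [-10.77, 2.98, 0.13, -58.4]
265 [-11.34, 3.65, 0.13, -63.4]
```

Request:
drive_tool(
  series=[0,-0.5,0,0,0,0,-1,0,0,0,0,-1.5,-0.1,0,0,0,-1.8,-0.1,0,-1.7,0,-2.1,-0.15,0,-3.4,0,-2.5,-0.2,0,-5.9,0,-3,-0.25,0,-8.4,0,-3.4,-0.25,0,-10.9,0,-3.85,-0.25,0,-13.4,0,-4.3,-0.2,0,-15.9,0,-4.7,-0.15,0,-18.4],
)

```text
t: 5.5
position: [0.4805, 0.1193, 0.0885]
ee_rot: [-0.001, 0.421, 0.907, 0.0]
wrist_force: [0.0, 1.9, 1.5]
opening: -0.0003
```

Run:
```python
from h import *
s=get_state();print(s['t'],s['position'],s['wrist_force'])
for c in ['wrist','side']:
    im=read_camera(c)
    cv2.imwrite(f'pics/{c}2.png',cv2.resize(im,(0,0),fx=1.5,fy=1.5)[:,:,::-1])
    for n in ['turret_axis','wide_punch','pad']:
        print(c,n,[(np.round(q['pixel'],1).tolist(),round(q['score'],2)) for q in mark_of(c,n)[:2]],proj(c,model(n,X0)))
for th in range(220,281,5): print(th,rel(*fing(th,0,z=.088)))
```

```text
5.5 [0.48050128 0.11926652 0.08847505] [0.01889119 1.883491   1.51141298]
wrist turret_axis [([449.6, 289.0], 0.6)] [452.85189607 292.81583865]
wrist wide_punch [([480.4, 172.6], 0.9)] [521.16388815 180.89634612]
wrist pad [([326.4, 204.7], 0.76)] [330.73478581 204.60737058]
side turret_axis [([238.0, 158.6], 0.9)] [238.85909211 158.18685632]
side wide_punch [([219.8, 153.4], 0.74)] [222.2067016  148.67876806]
side pad [([218.6, 181.2], 0.7)] [218.17498412 180.80370542]
220 [-0.04, 0.05, 0.02, 0.0]
225 [-0.9, -0.08, 0.02, -5.0]
230 [-1.77, -0.14, 0.02, -10.0]
235 [-2.64, -0.11, 0.02, -15.0]
240 [-3.5, -0.01, 0.02, -20.0]
245 [-4.36, 0.16, 0.02, -25.0]
250 [-5.19, 0.41, 0.02, -30.0]
255 [-6.0, 0.73, 0.02, -35.0]
260 [-6.78, 1.12, 0.02, -40.0]
265 [-7.52, 1.57, 0.02, -45.0]
270 [-8.22, 2.09, 0.02, -50.0]
275 [-8.87, 2.67, 0.02, -55.0]
280 [-9.47, 3.3, 0.02, -60.0]
```

View pics/wrist2.png

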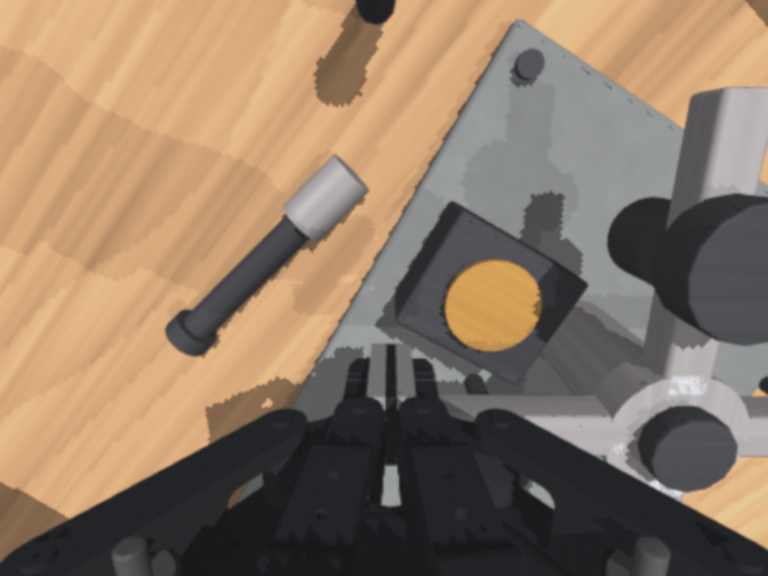

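Request:
drive_tool(
  series=[0,-0.45,-0.05,0,-2.5,0,-0.9,-0.1,0,-5,0,-1.35,-0.1,0,-7.5,0,-1.75,-0.15,0,-10,0,-2.2,-0.1,0,-12.5,0,-2.65,-0.1,0,-15,0,-3.05,-0.05,0,-17.5,0,-3.5,0,0,-20,0,-3.95,0.1,0,-22.5,0,-4.35,0.15,0,-25,0,-4.8,0.3,0,-27.5,0,-5.2,0.4,0,-30],
)

```text
t: 7.4
position: [0.5165, 0.082, 0.0881]
ee_rot: [-0.001, 0.173, 0.985, 0.0]
wrist_force: [-1.9, 1.4, 1.3]
opening: 0.0
```

```bash
cat >> h.py <<'E'
def look(names,cams=('wrist','side','top'),tag=None,X=X0):
    o=[]
    for c in cams:
        im=read_camera(c)
        if tag: cv2.imwrite(f'pics/{c}{tag}.png',cv2.resize(im,(0,0),fx=1.5,fy=1.5)[:,:,::-1])
        for n in names:
            for q in mark_of(c,n)[:1]:
                o.append((c,n,q['pixel']));print(c,n,np.round(q['pixel'],1),round(q['score'],2))
    return o
E
python3 - <<'E'
from h import *
s=get_state();print(s['t'],s['position'],s['wrist_force'])
o=look(['turret_axis','wide_punch','pad'],tag=3)
X,r=fit(o,[*X0[:3],-.5,X0[4]],free=[0,1,2,3]);print(X,np.degrees(X[2:]));[print(q) for q in r]
for th in range(250,281,5): print(th,rel(*fing(th,0,z=.088)))
E
```

```text
7.4 [0.51646665 0.08203308 0.0880772 ] [-1.92507626  1.39442848  1.27049472]
wrist turret_axis [451.8 287.9] 0.57
wrist wide_punch [477.3 169.3] 0.59
wrist pad [366.5 168.7] 0.64
side turret_axis [237.2 157.3] 0.96
side wide_punch [216.7 159.9] 0.93
side pad [216.6 179.9] 0.84
top turret_axis [197.8 180.4] 0.59
top wide_punch [185.9 204. ] 0.97
top pad [203.3 207.3] 0.94
[ 0.56667894  0.16742026  0.21408542 -0.55638998  0.04196546] [ 12.26619101 -31.87879769   2.40444374]
('wrist', 'turret_axis', [0.2, 1.4])
('wrist', 'wide_punch', [0.2, 0.0])
('wrist', 'pad', [-0.3, -1.3])
('side', 'turret_axis', [0.9, 1.0])
('side', 'wide_punch', [-3.2, -0.9])
('side', 'pad', [1.3, 1.5])
('top', 'turret_axis', [-1.8, 0.5])
('top', 'wide_punch', [1.8, 0.4])
('top', 'pad', [0.0, -0.4])
250 [-0.02, 0.0, 0.01, 0.01]
255 [-0.88, -0.13, 0.01, -4.99]
260 [-1.75, -0.18, 0.01, -9.99]
265 [-2.62, -0.16, 0.01, -14.99]
270 [-3.49, -0.06, 0.01, -19.99]
275 [-4.34, 0.12, 0.01, -24.99]
280 [-5.18, 0.36, 0.01, -29.99]
```

View pics/wrist3.png

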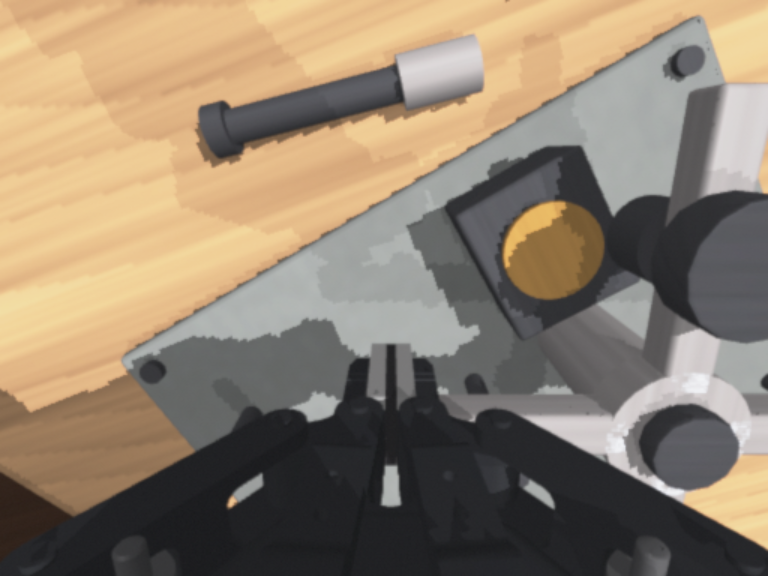

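Request:
drive_tool(
  series=[0,-0.45,-0.05,0,-2.5,0,-0.9,-0.1,0,-5,0,-1.3,-0.15,0,-7.5,0,-1.75,-0.2,0,-10,0,-2.2,-0.15,0,-12.5,0,-2.6,-0.15,0,-15,0,-2.95,-0.1,0,-17,0,-3.3,-0.1,0,-19,0,-3.65,-0.05,0,-21,0,-3.65,-0.05,0,-21],
)

```text
t: 9.25
position: [0.5519, 0.0683, 0.0883]
ee_rot: [0.0, -0.009, 1.0, -0.0]
wrist_force: [-0.5, 0.7, -0.7]
opening: -0.0003
```

Run:
```python
from h import *
s=get_state();print(s['t'],s['position'],s['wrist_force'])
o=look(['turret_axis','wide_punch','pad','stop_pivot'],tag=4)
X,r=fit(o,[*X0[:3],-.2,X0[4]],free=[0,1,2,3]);print(X,np.degrees(X[2:]));[print(q) for q in r]
for th in range(270,283,1): print(th,rel(*fing(th,0,z=.088)))
```

```text
9.25 [0.55189139 0.06834137 0.08833244] [-0.53918419  0.71254066 -0.667229  ]
wrist turret_axis [454.1 285.4] 0.67
wrist wide_punch [481.1 169.5] 0.84
wrist pad [406.  152.4] 0.83
side turret_axis [238.4 160.5] 0.6
side wide_punch [216.5 163.6] 0.7
side pad [217.2 179.6] 0.59
side stop_pivot [292.7 192.9] 0.62
top turret_axis [195.6 181.7] 0.55
top pad [201.8 207.5] 0.77
top stop_pivot [270.5 157.3] 0.82
[ 0.56683926  0.16732746  0.19292614 -0.18129812  0.04196546] [ 11.05385336 -10.38761705   2.40444374]
('wrist', 'turret_axis', [-0.5, 2.7])
('wrist', 'wide_punch', [-0.0, -1.5])
('wrist', 'pad', [0.7, -0.2])
('side', 'turret_axis', [-0.2, -2.2])
('side', 'wide_punch', [-1.4, 0.2])
('side', 'pad', [0.5, 1.5])
('side', 'stop_pivot', [0.0, 0.9])
('top', 'turret_axis', [0.4, -0.9])
('top', 'pad', [1.1, -0.6])
('top', 'stop_pivot', [-1.7, -0.3])
270 [0.19, 0.06, 0.04, 1.0]
271 [0.02, 0.03, 0.04, 0.0]
272 [-0.15, -0.0, 0.04, -1.0]
273 [-0.33, -0.03, 0.04, -2.0]
274 [-0.5, -0.06, 0.04, -3.0]
275 [-0.67, -0.08, 0.04, -4.0]
276 [-0.84, -0.1, 0.04, -5.0]
277 [-1.02, -0.12, 0.04, -6.0]
278 [-1.19, -0.13, 0.04, -7.0]
279 [-1.37, -0.14, 0.04, -8.0]
280 [-1.54, -0.15, 0.04, -9.0]
281 [-1.71, -0.15, 0.04, -10.0]
282 [-1.89, -0.15, 0.04, -11.0]
```

View pics/wrist4.png

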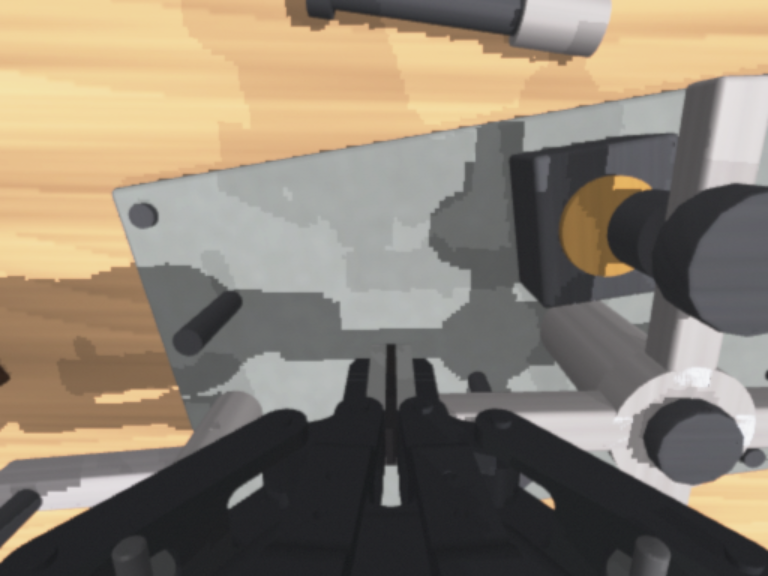

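View pics/top4.png

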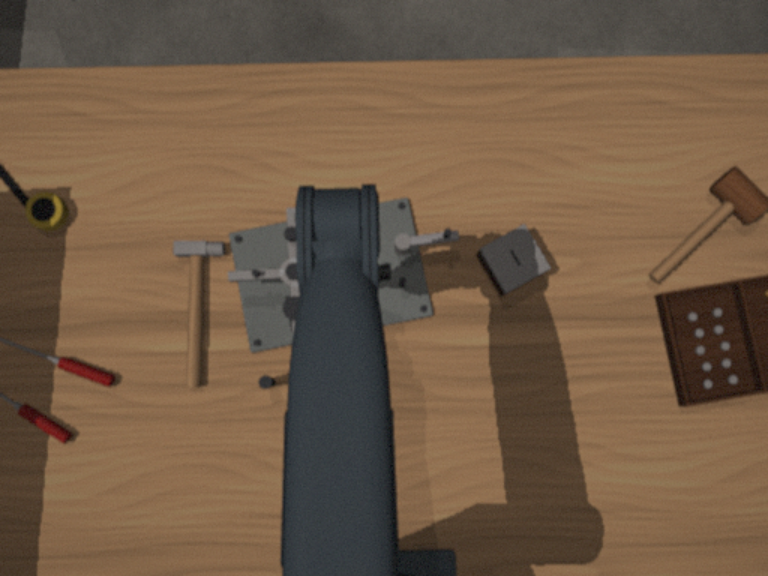

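Run:
```python
from h import *
# plate -x edge (station x=-110, top z .012) 
a=onz('wrist',[115/1.5,188/1.5],.012);b=onz('wrist',[690/1.5,88/1.5],.012)
d=b-a;print(np.degrees(np.arctan2(d[1],d[0]))-90,a,b)
c,s=np.cos(X0[2]),np.sin(X0[2])
for yw in (10.2,11):
    X=[.5675,.1673,np.radians(yw)];
    print(yw,st((-.11,-.22,.012),X),proj('wrist',st((-.11,-.22,.012),X))*1.5,proj('wrist',st((-.11,.0,.012),X))*1.5)
# plate corners from top0
im=cv2.imread('pics/top0.png')
for cpx in [(484,62),(527,280),(190,349),(149,127)]:
    px=(cpx[0]/2.8+100,cpx[1]/2.8+110);print(px,onz('top',px,.012))
```

```text
10.432616946574356 [ 0.49808015 -0.06431478  0.012     ] [0.44883031 0.20316883 0.012     ]
10.2 [ 0.49819713 -0.06870236  0.012     ] [105.91346027 188.07934244] [564.88814686 110.25465518]
11 [ 0.50149899 -0.06964697  0.012     ] [105.10410177 194.9919452 ] [561.52371266 110.85000168]
(272.8571428571429, 132.14285714285714) [ 0.71026521 -0.03112753  0.012     ]
(288.2142857142857, 210.0) [ 0.49784254 -0.06652477  0.012     ]
(167.85714285714286, 234.64285714285717) [0.43902343 0.25286114 0.012     ]
(153.21428571428572, 155.35714285714286) [0.65296711 0.29252882 0.012     ]
```

Request:
drive_tool(
  series=[0,-0.3,-0.05,0,-2,0,-0.65,-0.05,0,-4,0,-0.9,-0.1,0,-5.5,0,-1.1,-0.1,0,-6.5,0,-1.2,-0.1,0,-7.2,0,-1.3,-0.1,0,-7.5,0,-1.3,-0.1,0,-7.5],
)

```text
t: 10.88
position: [0.5645, 0.0677, 0.0882]
ee_rot: [0.0, -0.074, 0.997, -0.0]
wrist_force: [-0.0, -2.0, 1.0]
opening: 0.0002
```

Run:
```python
from h import *
s=get_state();print(s['t'],s['position'],s['wrist_force'])
o=look(['turret_axis','wide_punch','pad','stop_pivot'],tag=5)
X0[2]=np.radians(10.3)
X,r=fit(o,[*X0[:3],-.05,X0[4]],free=[0,1,3]);print(X,np.degrees(X[2:]));[print(q) for q in r]
Y=X.copy();Y[3]=0
for z,h in ((.102,'foot'),(.12,'head'),(.064,'tube')):
  q=model('wide_punch',Y);q[2]=z;print(h,proj('wrist',q)*1.5)
for th in range(276,283,1): print(th,rel(*fing(th,0,z=.088)))
```

```text
10.875 [0.56449389 0.0677426  0.08819291] [-0.00952613 -1.99195488  1.00078984]
wrist turret_axis [453.5 286.3] 0.82
wrist wide_punch [480.8 168.2] 0.62
wrist pad [419.3 150.8] 0.59
side turret_axis [236.4 157.2] 0.79
side wide_punch [220.2 167.2] 0.85
side pad [217.6 178.4] 0.81
side stop_pivot [292.  195.5] 0.73
top turret_axis [192.4 183. ] 0.74
top wide_punch [199.3 205.4] 0.6
top pad [203.1 206.8] 0.86
top stop_pivot [268.2 159.4] 0.9
[ 0.56673112  0.16748762  0.17976891 -0.03902765  0.04196546] [10.3        -2.23611941  2.40444374]
('wrist', 'turret_axis', [-0.5, 1.4])
('wrist', 'wide_punch', [-0.2, -0.8])
('wrist', 'pad', [2.1, -0.6])
('side', 'turret_axis', [1.8, 1.1])
('side', 'wide_punch', [-3.8, -1.8])
('side', 'pad', [-0.1, 2.5])
('side', 'stop_pivot', [-0.1, -1.3])
('top', 'turret_axis', [3.5, -2.1])
('top', 'wide_punch', [0.3, -0.1])
('top', 'pad', [-0.6, 0.2])
('top', 'stop_pivot', [0.9, -1.5])
foot [712.67388812 251.25342989]
head [761.09500237 266.79498042]
tube [643.02241611 228.89764795]
276 [0.45, 0.04, 0.03, 2.52]
277 [0.28, -0.0, 0.03, 1.52]
278 [0.11, -0.04, 0.03, 0.52]
279 [-0.06, -0.07, 0.03, -0.48]
280 [-0.23, -0.1, 0.03, -1.48]
281 [-0.4, -0.13, 0.03, -2.48]
282 [-0.57, -0.15, 0.03, -3.48]
```

View pics/wrist5.png

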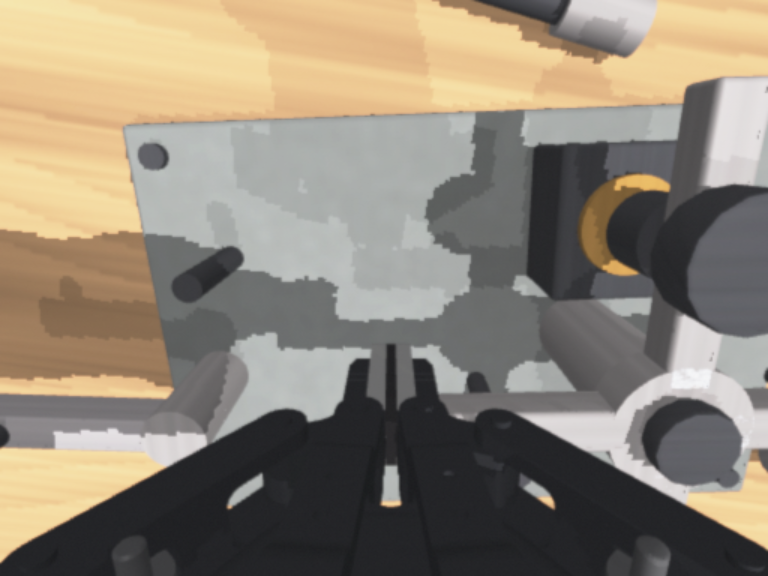

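Request:
drive_tool(
  series=[0,-0.1,-0.05,0,-0.5,0,-0.2,-0.05,0,-1,0,-0.28,-0.05,0,-1.5,0,-0.35,-0.1,0,-2,0,-0.35,-0.1,0,-2,0,-0.35,-0.1,0,-2],
)

```text
t: 12.38
position: [0.568, 0.0675, 0.0883]
ee_rot: [0.0, -0.092, 0.996, 0.0]
wrist_force: [-1.7, 1.1, 0.2]
opening: 0.0
```

Run:
```python
from h import *
s=get_state();print(s['t'],s['position'],s['wrist_force'])
im=read_camera('wrist');cv2.imwrite('pics/wrist6.png',cv2.resize(im,(0,0),fx=1.5,fy=1.5)[:,:,::-1])
g=cv2.cvtColor(im,cv2.COLOR_RGB2GRAY)
ed=cv2.Canny(g,30,90)
for l in cv2.HoughLinesP(ed,1,np.pi/720,40,minLineLength=70,maxLineGap=10)[:,0]:
    x1,y1,x2,y2=l; ang=np.degrees(np.arctan2(y2-y1,x2-x1))
    if abs(ang)<15: print(l,round(ang,2))
```

```text
12.375 [0.56803651 0.06745293 0.0882657 ] [-1.72116553  1.09355703  0.16264439]
[349  70 455  70] 0.0
[ 88  70 234  70] 0.0
[341 275 411 274] -0.82
[ 85  72 199  72] 0.0
[  0 250 103 256] 3.33
[322 261 397 260] -0.76
[348  94 451  94] 0.0
[  4 265  95 270] 3.14
[ 73 147 162 159] 7.68
```

View pics/wrist6.png

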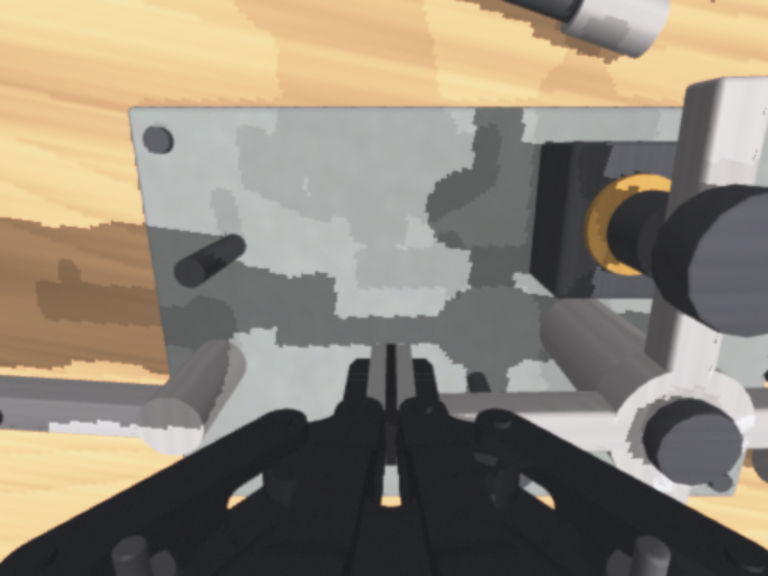

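Request:
drive_tool(
  series=[0,0.8,0,0,0,0,1.5,0,0,0,0,1.5,0,-3.5,0,0,1.5,0,-8,0,0,1.5,3,-13,0,0,1.5,7,-18,0,0,1.5,9.8,-21,0,0,1.5,9.8,-21,0,0,1.5,9.8,-21,0],
)

```text
t: 13.55
position: [0.5353, 0.1605, 0.2975]
ee_rot: [-0.0, -0.092, 0.996, -0.0]
wrist_force: [0.1, 0.5, -0.8]
opening: -0.0
```

Run:
```python
from h import *
s=get_state();print(s['t'],s['position'],s['wrist_force'],s['joint_vel'].max())
o=look(['turret_axis','wide_punch','pad','stop_pivot'],cams=('wrist','side'),tag=7)
X0[2]=np.radians(10.4)
X,r=fit(o,[*X0[:3],-.0,X0[4]],free=[0,1,3]);print(X,np.degrees(X[2:]));[print(q) for q in r]
im=cv2.imread('pics/wrist7.png')
cv2.imwrite('pics/w7c.png',im)
```

```text
13.55 [0.5352814  0.16045312 0.29750165] [ 0.11145822  0.45496007 -0.84114562] 0.011640683636054297
wrist turret_axis [260.6 189.2] 0.94
wrist wide_punch [261.6 137.7] 0.91
wrist pad [259.1 134.2] 0.92
wrist stop_pivot [102.7 208.3] 0.9
side turret_axis [238.4 160.6] 0.69
side wide_punch [219.1 166.5] 0.63
side pad [217.8 179.1] 0.89
side stop_pivot [292.4 196.3] 0.96
[ 0.56587393  0.16657068  0.18151424 -0.02145944  0.04196546] [10.4        -1.22953536  2.40444374]
('wrist', 'turret_axis', [-0.8, 1.7])
('wrist', 'wide_punch', [-0.5, 0.9])
('wrist', 'pad', [0.9, -0.2])
('wrist', 'stop_pivot', [-0.8, -1.1])
('side', 'turret_axis', [-0.4, -2.1])
('side', 'wide_punch', [-2.6, -0.6])
('side', 'pad', [-0.5, 2.1])
('side', 'stop_pivot', [-0.6, -1.9])
```

View pics/wrist7.png

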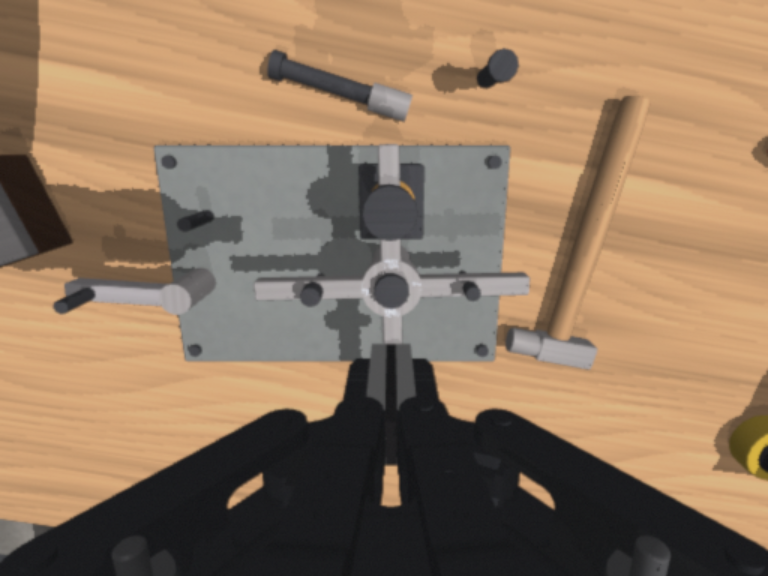

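Run:
```python
from h import *
im=read_camera('wrist');g=cv2.GaussianBlur(cv2.cvtColor(im,cv2.COLOR_RGB2GRAY),(0,0),.8).astype(float)
cv2.imwrite('pics/w8z.png',cv2.resize(im[85:235,160:360],(0,0),fx=4,fy=4,interpolation=cv2.INTER_CUBIC)[:,:,::-1])
C=cam('wrist')
# vertical profile edges over columns: bright band of arms (rows 178..205)
def band(cols,r0,r1):
    out=[]
    for c in cols:
        p=np.diff(g[r0:r1,c]);i=np.argmax(p);j=np.argmin(p)
        out.append((c,r0+i+.5,r0+j+.5))
    return out
L=list(range(173,198,4))+list(range(218,234,5));Rr=list(range(292,306,4))+list(range(324,350,4))
pts=band(L,183,202)+band(Rr,180,200)
for p in pts:print(p,end=' ')
print()
```

```text
(173, np.float64(187.5), np.float64(184.5)) (177, np.float64(187.5), np.float64(184.5)) (181, np.float64(187.5), np.float64(184.5)) (185, np.float64(187.5), np.float64(184.5)) (189, np.float64(187.5), np.float64(183.5)) (193, np.float64(187.5), np.float64(183.5)) (197, np.float64(197.5), np.float64(183.5)) (218, np.float64(186.5), np.float64(198.5)) (223, np.float64(186.5), np.float64(198.5)) (228, np.float64(186.5), np.float64(198.5)) (233, np.float64(186.5), np.float64(198.5)) (292, np.float64(185.5), np.float64(181.5)) (296, np.float64(184.5), np.float64(181.5)) (300, np.float64(184.5), np.float64(188.5)) (304, np.float64(194.5), np.float64(180.5)) (324, np.float64(184.5), np.float64(181.5)) (328, np.float64(184.5), np.float64(180.5)) (332, np.float64(184.5), np.float64(180.5)) (336, np.float64(184.5), np.float64(180.5)) (340, np.float64(184.5), np.float64(180.5)) (344, np.float64(183.5), np.float64(180.5)) (348, np.float64(183.5), np.float64(180.5))
```

View pics/w8z.png

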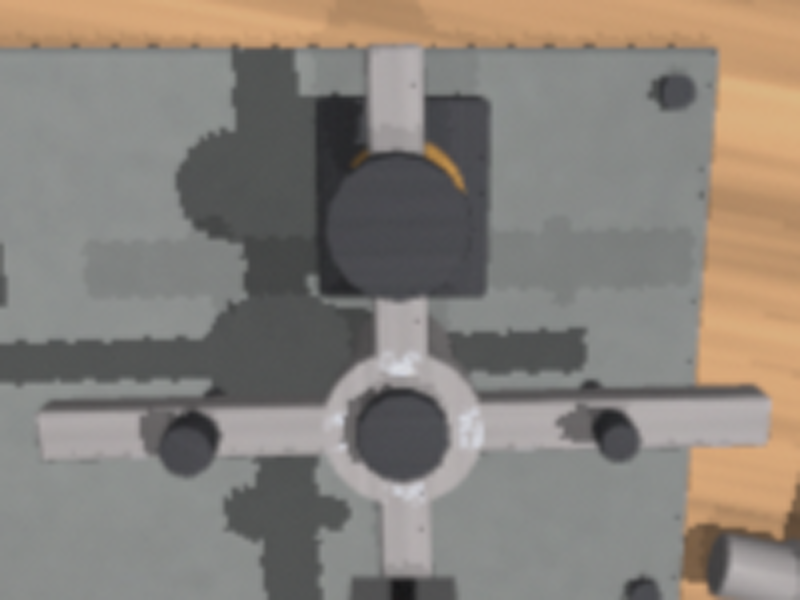

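Request:
drive_tool(
  series=[0,0.3,5,0,0,0,0.3,9.8,4,0,0,0.3,9.8,9,0,0,0.3,9.8,14,0,0,0.3,9.8,18,0,0,0.3,9.8,21,0,0,0,9.8,21,0,0,-0.4,9.8,21,0,0,-0.8,9.8,21,0,0,-1.05,9.8,21,0,0,-1.2,9.8,21,0,0,-1.2,9.8,21,0],
)

```text
t: 15.6
position: [0.5296, 0.2597, 0.0886]
ee_rot: [0.0, -0.092, 0.996, 0.0]
wrist_force: [-0.1, 1.1, 0.4]
opening: 0.0001
```

Run:
```python
from h import *
s=get_state();print(s['t'],s['position'],s['wrist_force'])
im=read_camera('wrist');cv2.imwrite('pics/wrist9.png',cv2.resize(im,(0,0),fx=1.5,fy=1.5)[:,:,::-1])
```

```text
15.6 [0.52964984 0.25966096 0.08857336] [-0.12922982  1.09081088  0.35717867]
```

View pics/wrist9.png

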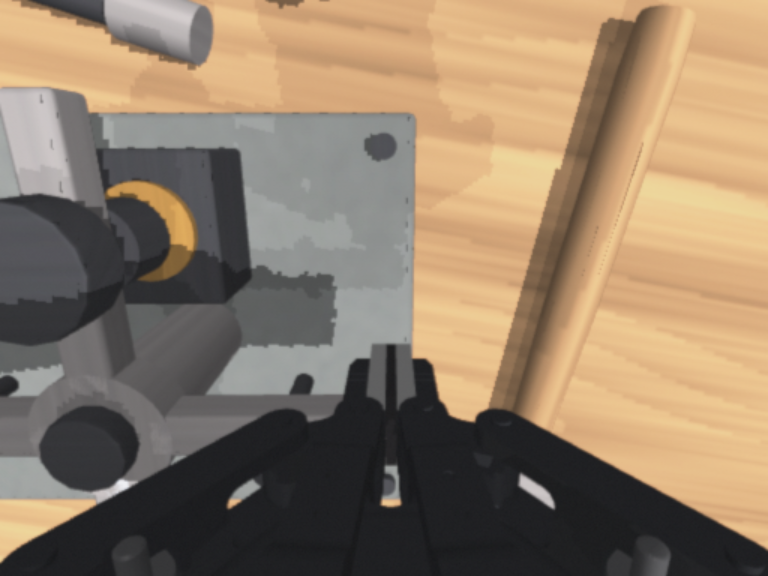

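Request:
drive_tool(
  series=[0,0.7,0,0,0,0,1.5,0,0,0,0,1.5,0,-4,0,0,1.5,0,-9,0,0,1.5,-3,-14,0,0,1.3,-7,-18,0,0,1.2,-9.8,-21,0,0,1.2,-9.8,-21,0,0,1.2,-9.8,-21,0],
)

```text
t: 16.77
position: [0.5348, 0.1614, 0.2975]
ee_rot: [-0.001, -0.092, 0.996, 0.0]
wrist_force: [0.3, -0.5, -0.5]
opening: 0.0002
```

Run:
```python
from h import *
s=get_state();print(s['t'],s['position'],s['wrist_force'])
im=read_camera('wrist');cv2.imwrite('pics/w10z.png',cv2.resize(im[85:235,160:360],(0,0),fx=4,fy=4,interpolation=cv2.INTER_CUBIC)[:,:,::-1])
print([np.round(q['pixel'],1) for n in ('turret_axis','wide_punch','pad') for q in mark_of('wrist',n)[:1]])
```

```text
16.775 [0.53483124 0.1613791  0.29747256] [ 0.32229521 -0.54805835 -0.46447603]
[array([259.5, 190.7]), array([260.4, 139.4]), array([257.4, 136.9])]
```

View pics/w10z.png

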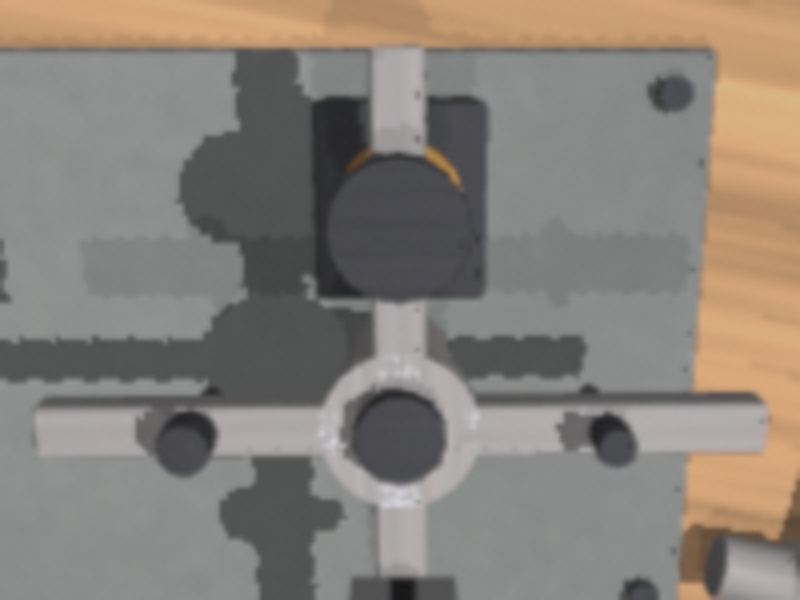

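```bash
cat >> h.py <<'E'
XS=np.array([.5665,.167,np.radians(10.4),0,0.042])
def sf(phi,gap=0,z=.080,rho=.075,half=.017):
    a=np.radians(-90-phi);u=np.array([np.cos(a),np.sin(a)]);t=np.array([u[1],-u[0]])
    p=np.array([.02,-.19])+rho*u-(half+gap)*t
    return st((*p,z),XS),10.4-180-phi
E
python3 - <<'E'
from h import *
p,y=sf(2.4,.02,.2);print(p,y,rel(p,y))
p,y=sf(2.4,.02,.08);print(p,y,rel(p,y))
o=look(['stop_pin','stop_pivot'],cams=('wrist','side'))
X,r=fit(o,XS,free=[4]);print(np.degrees(X[4]),r)
E
```

```text
[ 0.66754797 -0.0853889   0.2       ] -172.0 [-8.58, -26.75, 9.63, 2.59]
[ 0.66754797 -0.0853889   0.08      ] -172.0 [-8.61, -26.75, 21.63, 2.59]
wrist stop_pin [ 36.7 205.7] 0.97
wrist stop_pivot [100.9 209.2] 0.79
side stop_pin [312.8 215. ] 0.61
side stop_pivot [292.4 194.7] 0.83
2.4015930428069927 [('wrist', 'stop_pin', [2.2, -0.7]), ('wrist', 'stop_pivot', [0.8, -1.6]), ('side', 'stop_pin', [0.3, -1.7]), ('side', 'stop_pivot', [-0.4, -0.4])]
```

Request:
drive_tool(
  series=[0,-1.5,-4.5,1,0,0,-3,-9,2,0,0,-4.5,-13.5,4,1,0,-6,-18,6,2,0,-7.5,-22.5,8,2.6,0,-8.6,-26.7,9.6,2.6,0,-8.6,-26.7,9.6,2.6,0,-8.6,-26.7,9.6,2.6],
)

```text
t: 18.27
position: [0.6684, -0.0854, 0.2023]
ee_rot: [-0.0, -0.069, 0.998, 0.0]
wrist_force: [0.1, 0.4, -0.3]
opening: 0.0003
```

Run:
```python
from h import *
s=get_state();print(s['t'],s['position'],s['wrist_force'])
p,y=sf(2.4,.02);print(rel(p,y))
o=look(['stop_pin','stop_pivot','block'],cams=('wrist','side'),tag=11)
```

```text
18.275 [ 0.66839655 -0.08542969  0.2022949 ] [ 0.06907364  0.37623265 -0.34005141]
[0.08, 0.01, 12.23, -0.1]
wrist stop_pin [258.5 143.4] 0.66
wrist stop_pivot [352.9 145.6] 0.89
wrist block [157.4  80.4] 0.96
side stop_pin [314.1 214.8] 0.95
side stop_pivot [297.1 197. ] 0.65
side block [321.6 295.9] 0.98
```

View pics/wrist11.png

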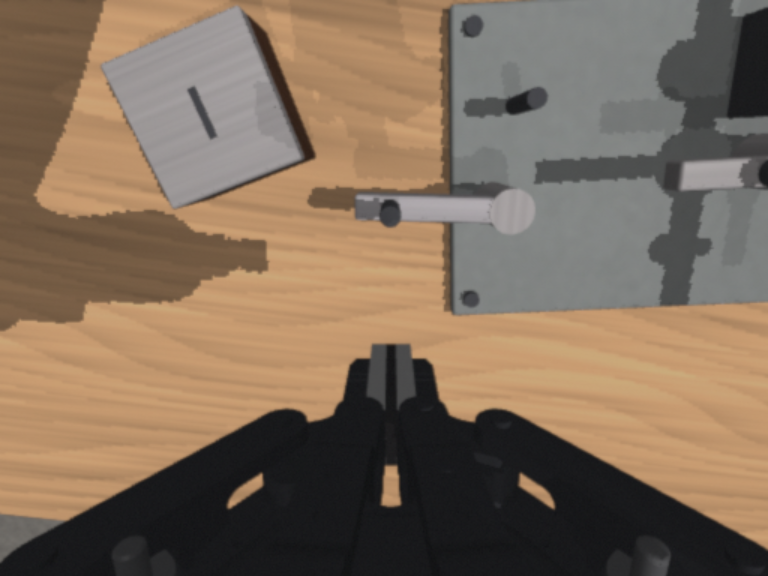

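View pics/side11.png

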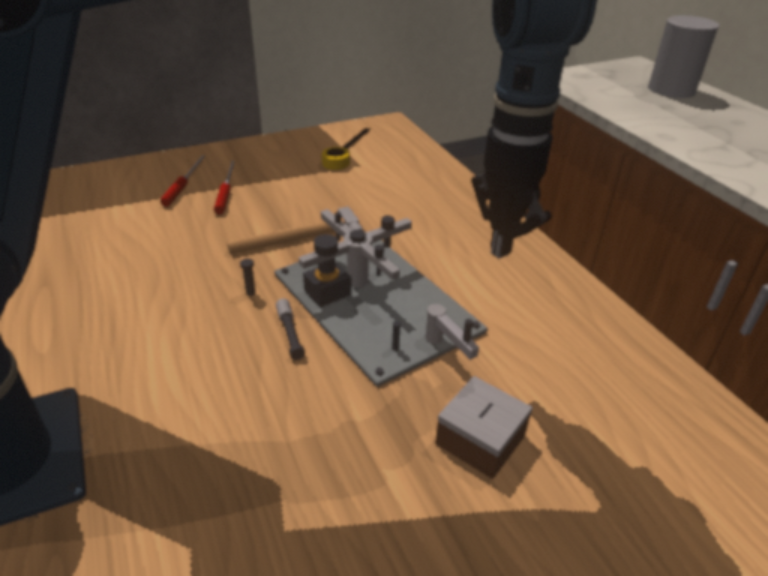

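Request:
drive_tool(
  series=[0,0,0,4,0,0,0,0,8,0,0,0,0,11,0,0,0,0,12.2,0,0,0,0,12.2,0,0,0,0,12.2,0],
)

```text
t: 19.42
position: [0.6699, -0.0861, 0.0825]
ee_rot: [0.002, -0.069, 0.998, -0.0]
wrist_force: [-0.4, 0.2, -0.4]
opening: -0.0003
```

Run:
```python
from h import *
s=get_state();print(s['t'],s['position'],s['wrist_force'])
print(rel(*sf(2.4,.02)))
for f in range(5,51,5):print(f,rel(*sf(f)))
```

```text
19.425 [ 0.66989484 -0.08605336  0.0824963 ] [-0.39350727  0.19214929 -0.35255696]
[0.22, 0.1, 0.25, -0.09]
5 [2.57, 0.03, 0.24, 2.51]
10 [3.23, -0.07, 0.24, 7.51]
15 [3.9, -0.1, 0.24, 12.51]
20 [4.57, -0.07, 0.23, 17.51]
25 [5.24, 0.01, 0.23, 22.51]
30 [5.89, 0.16, 0.23, 27.51]
35 [6.53, 0.35, 0.23, 32.51]
40 [7.15, 0.61, 0.23, 37.51]
45 [7.75, 0.92, 0.22, 42.51]
50 [8.32, 1.27, 0.22, 47.51]
```

Request:
drive_tool(
  series=[0,0.6,0,0,0,0,1.2,0,0,0,0,1.8,0,0,0,0,2.2,0,0,0,0,2.55,0,0,2.5,0,2.9,0,0,5,0,3.25,-0.05,0,7.5,0,3.6,-0.1,0,10,0,3.9,-0.1,0,12.5,0,4.25,-0.1,0,15,0,4.55,-0.05,0,17.5],
)

```text
t: 20.8
position: [0.6241, -0.0928, 0.0806]
ee_rot: [0.001, 0.084, 0.996, -0.0]
wrist_force: [0.8, -1.3, -0.4]
opening: 0.0001
```

Run:
```python
from h import *
s=get_state();print(s['t'],s['position'],s['wrist_force'])
im=read_camera('wrist');cv2.imwrite('pics/wrist12.png',cv2.resize(im,(0,0),fx=1.5,fy=1.5)[:,:,::-1])
for f in range(20,91,5):print(f,rel(*sf(f)))
```

```text
20.8 [ 0.62408537 -0.09284025  0.08059777] [ 0.75480411 -1.27769836 -0.37031997]
20 [-0.11, -0.01, 0.06, -0.13]
25 [0.55, -0.13, 0.06, 4.87]
30 [1.22, -0.19, 0.06, 9.87]
35 [1.89, -0.2, 0.06, 14.87]
40 [2.56, -0.14, 0.06, 19.87]
45 [3.22, -0.03, 0.06, 24.87]
50 [3.87, 0.14, 0.06, 29.87]
55 [4.5, 0.36, 0.06, 34.87]
60 [5.11, 0.64, 0.06, 39.87]
65 [5.69, 0.97, 0.06, 44.87]
70 [6.25, 1.35, 0.05, 49.87]
75 [6.76, 1.78, 0.05, 54.87]
80 [7.24, 2.25, 0.05, 59.87]
85 [7.68, 2.76, 0.05, 64.87]
90 [8.06, 3.31, 0.05, 69.87]
```

View pics/wrist12.png

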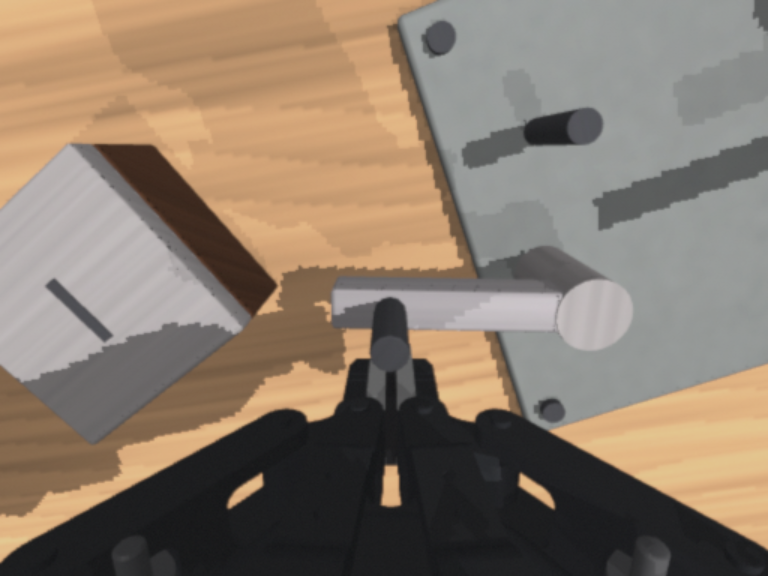

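Finger in contact with the pin at (390,350), bar turning as intended. Continue along the arc.

Request:
drive_tool(
  series=[0,0.2,-0.05,0,2.5,0,0.55,-0.1,0,5,0,0.9,-0.15,0,7.5,0,1.2,-0.2,0,10,0,1.55,-0.2,0,12.5,0,1.9,-0.2,0,15,0,2.25,-0.15,0,17.5,0,2.55,-0.15,0,20,0,2.9,-0.1,0,22.5,0,3.2,0,0,25,0,3.55,0.05,0,27.5,0,3.85,0.15,0,30],
)

```text
t: 22.35
position: [0.5864, -0.0849, 0.0806]
ee_rot: [0.001, 0.339, 0.941, 0.0]
wrist_force: [0.8, -0.6, 0.2]
opening: 0.0003
```

Run:
```python
from h import *
s=get_state();print(s['t'],s['position'],s['wrist_force'])
im=read_camera('wrist');cv2.imwrite('pics/wrist13.png',cv2.resize(im,(0,0),fx=1.5,fy=1.5)[:,:,::-1])
for f in range(50,96,5):print(f,rel(*sf(f)))
```

```text
22.35 [ 0.58642409 -0.08485578  0.08062516] [ 0.79582437 -0.64187452  0.16516877]
50 [-0.0, -0.04, 0.06, -0.09]
55 [0.66, -0.16, 0.06, 4.91]
60 [1.33, -0.22, 0.06, 9.91]
65 [2.0, -0.23, 0.06, 14.91]
70 [2.67, -0.17, 0.06, 19.91]
75 [3.33, -0.06, 0.06, 24.91]
80 [3.98, 0.11, 0.06, 29.91]
85 [4.61, 0.34, 0.06, 34.91]
90 [5.22, 0.62, 0.06, 39.91]
95 [5.8, 0.95, 0.05, 44.91]
```

View pics/wrist13.png

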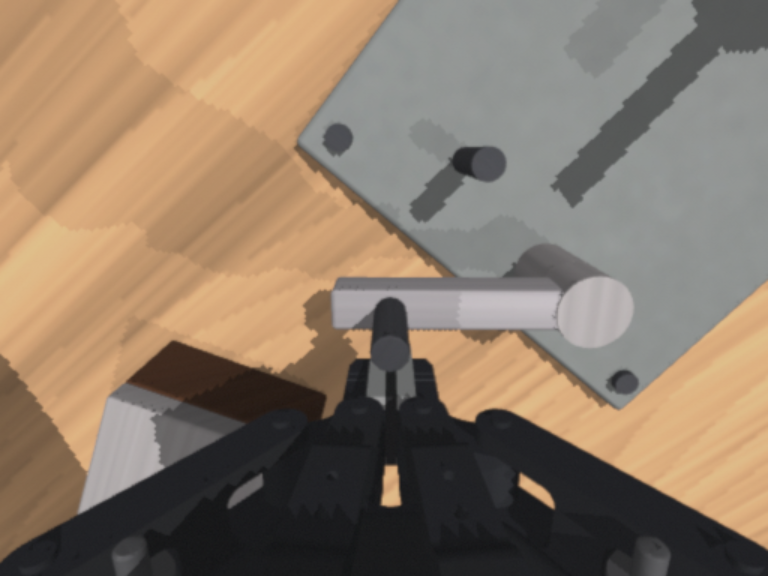

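Request:
drive_tool(
  series=[0,0.3,-0.1,0,2.5,0,0.65,-0.15,0,5,0,1,-0.2,0,7.5,0,1.35,-0.2,0,10,0,1.65,-0.25,0,12.5,0,2,-0.25,0,15,0,2.35,-0.2,0,17.5,0,2.65,-0.2,0,20,0,3,-0.1,0,22.5,0,3.35,-0.05,0,25,0,3.65,0,0,27.5,0,3.95,0.1,0,30],
)

```text
t: 23.9
position: [0.5565, -0.0592, 0.0807]
ee_rot: [0.001, 0.571, 0.821, -0.0]
wrist_force: [1.8, -1.2, -0.4]
opening: 0.0002
```

Run:
```python
from h import *
s=get_state();print(s['t'],s['position'],s['wrist_force'])
for f in range(80,96,1):print(f,rel(*sf(f)))
```

```text
23.9 [ 0.55652046 -0.05917862  0.08067232] [ 1.82091765 -1.18466656 -0.38495253]
80 [0.09, -0.01, 0.07, -0.03]
81 [0.22, -0.04, 0.07, 0.97]
82 [0.36, -0.07, 0.07, 1.97]
83 [0.49, -0.09, 0.07, 2.97]
84 [0.62, -0.11, 0.07, 3.97]
85 [0.75, -0.13, 0.07, 4.97]
86 [0.89, -0.15, 0.07, 5.97]
87 [1.02, -0.16, 0.07, 6.97]
88 [1.15, -0.17, 0.07, 7.97]
89 [1.29, -0.18, 0.07, 8.97]
90 [1.42, -0.19, 0.07, 9.97]
91 [1.56, -0.2, 0.06, 10.97]
92 [1.69, -0.2, 0.06, 11.97]
93 [1.82, -0.2, 0.06, 12.97]
94 [1.96, -0.2, 0.06, 13.97]
95 [2.09, -0.2, 0.06, 14.97]
```

Request:
drive_tool(
  series=[0,0.2,-0.05,0,1.5,0,0.4,-0.05,0,3,0,0.6,-0.1,0,4.5,0,0.75,-0.15,0,5.5,0,0.9,-0.15,0,6.5,0,1,-0.15,0,7.5,0,1.1,-0.15,0,8,0,1.15,-0.15,0,8.5,0,1.15,-0.15,0,9],
)

```text
t: 25.02
position: [0.5504, -0.0484, 0.0802]
ee_rot: [-0.0, 0.634, 0.774, -0.0]
wrist_force: [-0.5, -1.3, 1.0]
opening: 0.0001
```

Run:
```python
from h import *
s=get_state();print(s['t'],s['position'],s['wrist_force'],s['ft_torque'])
im=read_camera('wrist');cv2.imwrite('pics/wrist14.png',cv2.resize(im,(0,0),fx=1.5,fy=1.5)[:,:,::-1])
for f in range(87,96,1):print(f,rel(*sf(f)))
```

```text
25.025 [ 0.55038179 -0.04839985  0.08016474] [-0.47519653 -1.28266878  0.97077959] [-0.21424587  0.04419381 -0.08456408]
87 [-0.2, 0.07, 0.01, -2.03]
88 [-0.07, 0.03, 0.01, -1.03]
89 [0.06, 0.0, 0.01, -0.03]
90 [0.19, -0.02, 0.01, 0.97]
91 [0.33, -0.05, 0.01, 1.97]
92 [0.46, -0.08, 0.01, 2.97]
93 [0.59, -0.1, 0.01, 3.97]
94 [0.72, -0.12, 0.01, 4.97]
95 [0.86, -0.13, 0.01, 5.97]
```

View pics/wrist14.png

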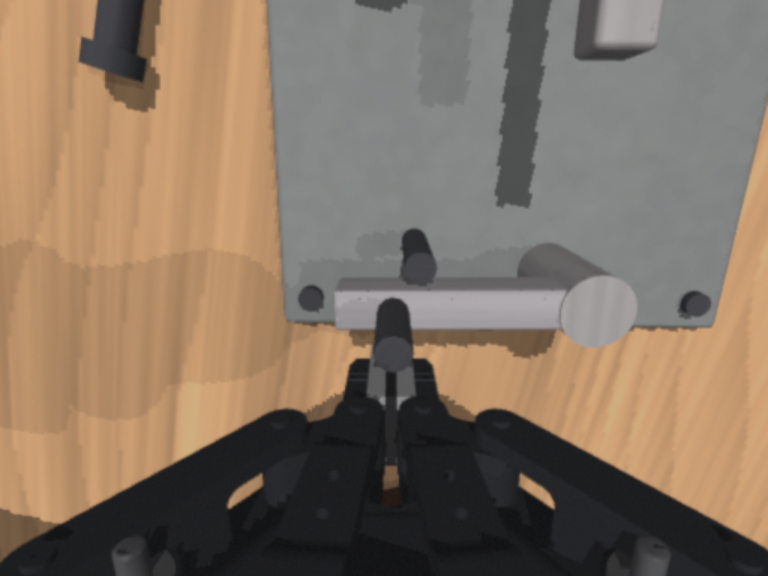

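Request:
drive_tool(
  series=[0,0.05,0,0,0.5,0,0.1,0,0,1,0,0.15,0,0,1,0,0.2,0,0,1,0,0.2,0,0,1,0,0.2,0,0,1],
)

```text
t: 25.82
position: [0.55, -0.047, 0.0801]
ee_rot: [0.0, 0.64, 0.768, -0.001]
wrist_force: [-1.4, -4.9, 0.1]
opening: 0.0002
```

Request:
drive_tool(
  series=[0,0.05,0,0,0,0,0.1,0,0,0,0,0.1,0,0,0,0,0.1,0,0,0],
)

```text
t: 26.32
position: [0.55, -0.0469, 0.0801]
ee_rot: [0.001, 0.64, 0.768, -0.001]
wrist_force: [-1.5, -5.4, -0.9]
opening: 0.0001
```

Request:
drive_tool(
  series=[0,0.1,0,0,0,0,0.2,0,0,0,0,0.2,0,0,0,0,0.2,0,0,0],
)

```text
t: 26.82
position: [0.55, -0.0469, 0.0802]
ee_rot: [0.002, 0.641, 0.768, -0.003]
wrist_force: [-0.7, -10.8, -1.9]
opening: -0.0002
```

Run:
```python
from h import *
s=get_state();print(s['t'],s['position'],s['wrist_force'],s['ft_torque'])
im=read_camera('wrist');cv2.imwrite('pics/wrist15.png',cv2.resize(im[120:260,200:450],(0,0),fx=3.2,fy=3.2)[:,:,::-1])
```

```text
26.825 [ 0.54997806 -0.04686749  0.08018209] [ -0.7432197  -10.83582911  -1.89767997] [-2.10518113  0.10650958  0.03540968]
```

View pics/wrist15.png

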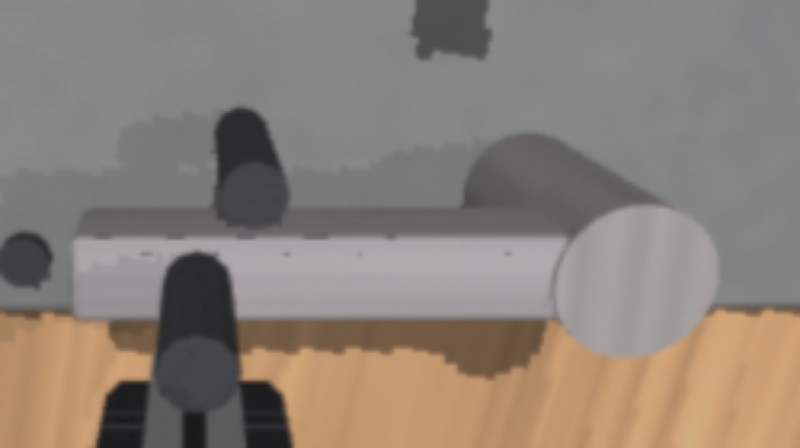

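Request:
drive_tool(
  series=[0,-0.5,0,0,0,0,-1.2,0,0,0,0,-2,0,0,0,0,-2,0,-4,0,0,-2,0,-8,0,0,-2,0,-12,0,0,-2,0,-16,0,0,-2,0,-20,0,0,-2,0,-24,0,0,-2,0,-24,0,0,-2,0,-24,0],
)

```text
t: 28.25
position: [0.5535, -0.0632, 0.3198]
ee_rot: [-0.0, 0.64, 0.768, 0.0]
wrist_force: [-0.0, -0.1, -0.2]
opening: -0.0002
```

Run:
```python
from h import *
s=get_state();print(s['t'],s['position'],s['wrist_force'],s['ft_torque'])
o=look(['stop_pin','stop_pivot','turret_axis','wide_punch','pad'],cams=('wrist','side'),tag=16)
X,r=fit(o,[*XS[:3],0,1.5],free=[0,1,3,4]);print(np.degrees(X[2:]));[print(q) for q in r]
```

```text
28.25 [ 0.55352722 -0.06319051  0.31977844] [-0.02320663 -0.08359105 -0.19911355] [-0.05801744 -0.03383277  0.03354728]
wrist stop_pin [260.3 132.3] 0.63
wrist stop_pivot [322.8 133.4] 0.65
side stop_pin [265.9 204.9] 0.77
side stop_pivot [296.4 196.7] 0.82
side turret_axis [238.4 157.9] 0.92
side wide_punch [219.1 164.3] 0.82
side pad [216.9 180.7] 0.73
[10.4         1.45552546 91.48333424]
('wrist', 'stop_pin', [0.5, 0.2])
('wrist', 'stop_pivot', [0.9, 0.8])
('side', 'stop_pin', [-1.2, 0.4])
('side', 'stop_pivot', [-4.1, -2.8])
('side', 'turret_axis', [0.1, 0.2])
('side', 'wide_punch', [-1.4, 1.8])
('side', 'pad', [1.0, 0.1])
```

View pics/wrist16.png

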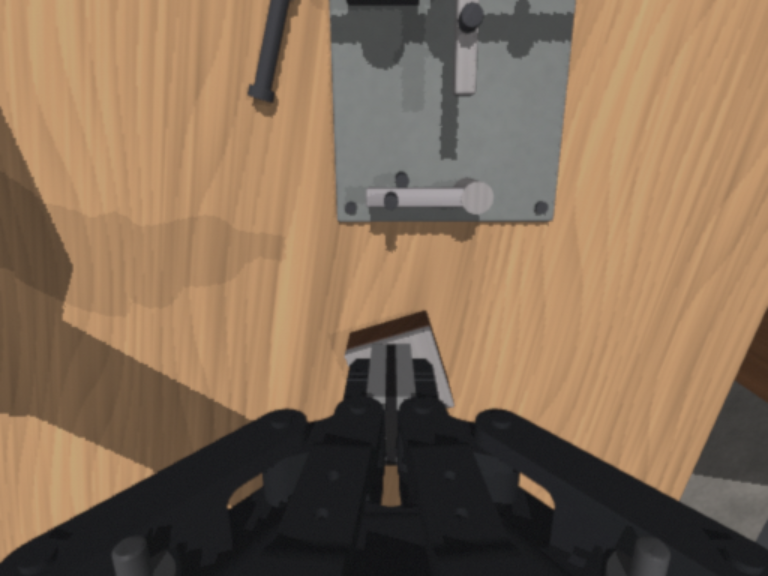

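View pics/side16.png

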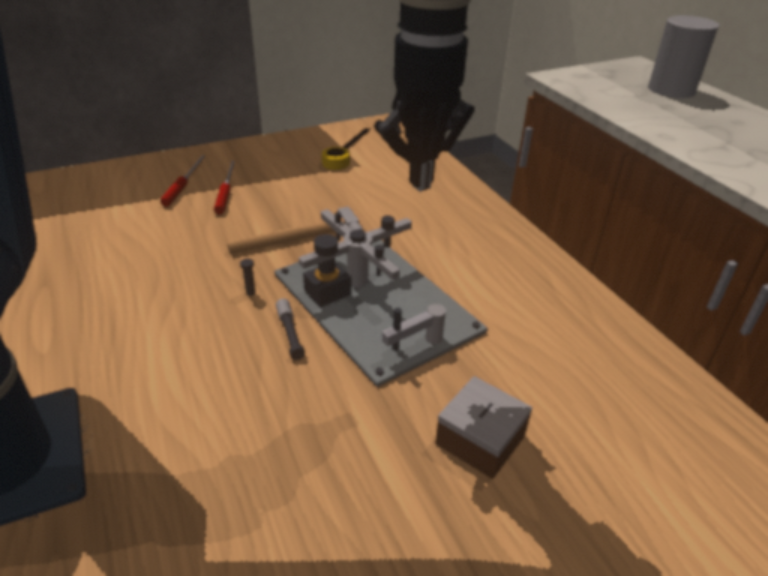

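```bash
python3 -c "
from rig import *
print(job_done(),get_state()['t'])"
```

```text
the job is handed in; nothing more can be done
the job is handed in; nothing more can be done
```

The station is set up, in the order you asked, and the job is handed in. The last reading was about 28 s, within the 64 s limit.

- **Turret:** I turned it about 79° counter-clockwise with the shut fingertip on an arm's bare end. The first push went about 1.5° too far, so I pushed it back from the opposite arm. The last overhead wrist picture shows the widest punch over the pad, about 0.4–0.5° past exact, which is roughly 0.5 mm at the punch.
- **Strap stop:** I then pushed it clockwise by its pin until it met the post. The finger stopped moving while the push rose to about 11 N. After backing off, the bar lies against the post and parallel to the plate edge.
- **Loose tools:** the last side picture shows the hammer, hand punch, rivet setter and block where they were, and the arm is clear of everything. I took hold of nothing.

**Checks that disagreed:** the network-marker fits gave turret angles from -1.2° to +1.5°, and 91.5° for the strap stop, which should stop at about 90°. I trusted the arm and plate edges seen in the wrist pictures instead, because the markers are only good to a few pixels. The turret was not measured again that way after the strap stop was moved, but the last side picture shows it unchanged.

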